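# Hook out the sample tray and set the dish on the reading stand

### The job

Pick up the hook from its rest, put its bent tip down through the finger hole of the closed sample tray and pull the tray all the way out with the hook; do not pull the tray with the gripper. Lay the hook back on its rest or down on the desk, clear of the cabinet, tray and stand, then take the dish out of the tray and set it gently, right way up, on the sloping plate of the reading stand so that it slides down and rests flat in the low corner against both stop rails. Leave the tray out and do not shift the other things on the desk.

Things in the scene. Friction and masses are not known exactly. Their poses are not given: they have to be found in the camera images.
- cabinet: Low grey sample cabinet, 130 mm deep (x), 156 mm wide (y), 88 mm high, fixed to the desk. Origin: centre of its underside. x axis points from the open front to the back, so the tray slides out along -x of this frame.
- tray_hole (a point): Centre of the round finger hole (22 mm across) in the flat tab at the middle of the tray's front edge, level with the tab's upper face (43 mm above the desk). The tab is 5 mm thick, 44 mm wide, 38 mm long, with free space under it down to the desk. Tray shut: the hole is 17 mm in front of the cabinet's face. Moves with the tray.
- tray (a joint): How far the aluminium tray is out, in m: about 0 shut (starts at 0 to 0.012), stop at 0.125. It slides stiffly (about 2.5 N friction plus a little damping) and stays where it is left. Tray floor 104 x 128 mm inside, floor surface 42 mm above the desk, rim 5 mm high; the hole is 75 mm in front of the tray's middle.
- hook: Hook tool, about 90 g: wooden handle 116 mm long, 18 x 18 mm; a steel rod 8 mm thick leaves its front end and bends straight down 78 mm ahead of the handle's middle. Origin: middle of the handle (64 mm above the desk on the rest). x points along the handle to the bent end, z up on the rest; grip the handle at its middle, across y.
- hook_tip (a point): Lower end of the hook's bent tip: 78 mm ahead of and 50 mm below the handle's middle.
- tool_rest: Wooden tool rest fixed to the desk, base 110 x 60 x 6 mm: two upright forks, 42 mm either side of the middle along x, 8 mm thick; the hook's handle lies in their notches (24 mm wide, notch floor 55 mm above the desk, cheeks 7.5 mm higher), free between the forks. Origin: centre of its underside; x along the handle.
- dish: Petri dish with lid, a disc 60 mm across and 15 mm high, 40 g, lying in the tray. Origin: centre of its underside, z up. It cannot be reached until the tray is out.
- plate: Sloping polished plate, 120 x 120 mm, fixed on the reading stand. Origin: inside of its low corner, on the plate's upper face, 26 mm above the desk. x and y run along the two stop rails (12 mm high, at x = 0 and y = 0), up the slope; z is square to the plate. It falls 28 degrees along its diagonal to the corner. Slippery: a dish let go slides into the corner, its centre then at x = y = 30 mm.
- spare_dish: Bystander: another petri dish, lying on the desk, 60 mm across, 15 mm high. Origin: centre of its underside.
- flask: Bystander: conical flask, 65 mm across, 107 mm high. Origin: centre of its underside.
- jar: Bystander: ivory jar with black lid, 58 mm across, 71 mm high. Origin: centre of its underside.
There are look-alikes about, which are no part of the job. There is more than one size of the hook; the job needs the larger.

How it is judged:
On the way, in this order (a step that is already met when the one before it is completed fails the run):
1. the hook's tip is down through the tray's finger hole (horizontal distance between hook_tip and tray_hole below 0.016 m and z of hook_tip in the frame of tray_hole below -0.004 m), for 0.1 s.
2. the tray is pulled out at least 105 mm with the hook still in the hole (value of joint tray above 0.105 m and horizontal distance between hook_tip and tray_hole below 0.016 m and z of hook_tip in the frame of tray_hole below -0.001 m), for 0.1 s.
At the end, for the whole second after the job is handed in: The dish lies flat and right way up on the sloping plate, against both stop rails (centre within 4.5 mm of the corner position along each rail) and at rest; the tray is still out by at least 95 mm; the hook lies still on its rest or on the desk, not touching cabinet, tray, plate or dish (x of dish in the frame of plate between 0.026 and 0.0345 m and y of dish in the frame of plate between 0.026 and 0.0345 m and z of dish in the frame of plate between -0.004 and 0.004 m and angle between the z axis of dish and the z axis of plate, either way round below 0.1 rad and angle between dish's own z axis and vertical below 1 rad and linear speed of each of dish, hook below 0.02 m/s and value of joint tray above 0.095 m and height (world z) of hook between 0 and 0.08 m and contact force between hook and tray below 0.05 N and contact force between hook and cabinet below 0.05 N and contact force between hook and plate below 0.05 N and contact force between hook and dish below 0.05 N).
It fails at once if the robot pushes or pulls the tray itself before the hook has drawn it out (value of joint tray below 0.095 m and contact force between any of the fingers, the arm and tray above 2 N).
It fails at once if the dish is dropped from more than about 4 cm (linear speed of dish above 0.9 m/s and contact force between the fingers and dish below 0.05 N).
It fails at once if a bystander is moved by more than 30 mm (distance of any of spare_dish, flask, jar from where it was at the start of the episode above 0.03 m).
It also fails if it takes over 64 s, if anything falls off the work surface, if the arm or the gripper's body presses on something with over 40 N, if the wrist force passes 120 N, or if a joint passes its speed limit or range.

### The arm

A 7-joint arm with a two-finger parallel gripper is mounted at the origin on a cart in front of the work surface, level with it; the furniture and walls round the work are solid. World frame = base frame: x ahead of the robot, y to its left, z up, the work surface at z = 0. Lengths are in m, angles in rad, forces in N, time in s.
With the tool pointing down it reaches from about 0.425 to 0.925 m from the base axis. Payload 6.8 kg.
Tool frame: the origin (TCP) lies on the centre line of the jaws, within the pads' length; the fingertips stand 17 mm ahead of it and the grasp point (between the pads) lies 2 mm behind it; z points along the fingers, x is the direction in which the jaws open and shut, and the axes are right-handed (so a half turn about z gives the same grasp; the last joint's range is limited). The gripper opens to 85 mm and grips with 20 to 120 N. Pads are 22 mm wide; open, the fingers measure 114 mm over their backs; the gripper's body (76 mm by 85 mm) begins 54 mm behind the grasp point. The pads swing forward as they close: fully open they stand 13 mm farther back than shut.
Start: joints at [-0.108, 0.477, 0.022, 1.555, -0.011, 1.109, -0.083], TCP at [0.675, 0, 0.248] pointing down, gripper open.
Joint ranges: [-2.96, 2.96], [-0.34, 2.1], [-1.41, 1.46], [0.24, 2.44], [-1.37, 4.51], [0.17, 1.92], [-2.96, 2.96]. Speed limits (rad/s): [2.39, 2.39, 3.14, 3.14, 3.14, 3.14, 3.14].

### API

Orientations are given as a rotation vector (axis times angle).
In Python, from bench import r gives the robot as it stands.
- The arm moves only by the tool arm_command, never from a script. Its argument "increments" is a list of rows, each a list of 3 entries, a list of its own where there are three numbers: the shift along the world's x, y, z in m, then the turn, a rotation vector about the world's x, y, z in rad, then the opening in per cent of the stroke, from 0 (shut) to 100 (fully open). A call has 1 to 10 rows; each row is the pose to reach, as a shift and turn from the pose commanded when the call began; what a row does not reach only later rows make up. A row lasts 1/10 s, in which the tool goes at most 50 mm and 8.59 degrees, less where a joint would pass 70% of its speed; a pose out of reach is approached as far as the arm can. A call with a gripper value outside its range is refused whole. The fingers move at their own pace and stop on an object; "newtons" is the grip in N (left out, the last holds). Time passes only in rows, so rows that repeat a pose let the fingers close. It gives the time, the measured TCP pose, the force and the opening at its end, in the units of the state.
- r.get_obs(): the state, without advancing time (a new reading comes with each control period).
- r.grab_frame(name): name is "scene" or "side" or "wrist"; returns the picture (480x640x3 uint8, blue, green, red); there is no depth.
- r.camera_model(name): a dict with "camera_matrix" (3x3 intrinsics, pixels), "camera_from_world" (4x4, takes a point from world to camera coordinates). Camera axes: x right, y down, z forward; pixel columns grow to the right and rows downward; lengths in m; the calibration is good to about 2 mm. A picture is of the moment at which its call begins: read the wrist's pose just before it. camera_model takes no time and is no camera call; for the wrist camera it gives the pose at the moment of the call.
- r.hand_in(): hands the job in, once; it reports no verdict.
The state is a dict: "clock": time; "joints": joint angles; "qvel": joint speeds; "tau": joint torques, N m; "tcp_pos": TCP position; "orientation": TCP orientation; "contact_force": force on the tool from outside, world axes, zero at the start; "moment": the same for the moment, N m; "grip_width": finger opening in m.
Only numpy, scipy, OpenCV 4.12 (cv2) and the standard library are available. Lean on these libraries where they do the work, as an engineer would, in place of code of your own. Each camera call takes 0.05 s, during which the arm holds its last target. There are 200 camera calls.

## Working session

There is one attempt and no reset: what is moved stays moved. The work goes in short steps, Python scripts to look and compute and a tool call to move; the robot and the scene stay as the last step left them, time stands still between calls to the robot, and variables do not carry over. Pictures are saved under pics/ and viewed, about 8 in all and at most 12, crops included, and the job is handed in when it is done.

Besides the shell and the picture viewer there is one more tool, called after ">>>" by a JSON object that holds its "op" and its "data". arm_command: Moves the arm, as the interface text tells. Its arguments: {"type":"object","properties":{"increments":{"type":"array","items":{"type":"array"}},"newtons":{"type":"number"}},"required":["increments"]}

```bash
mkdir -p pics; ls
python3 - <<'E'
from bench import r
import cv2,numpy as np
for n in ["scene","side"]:
    cv2.imwrite(f"pics/{n}0.png",r.grab_frame(n))
    m=r.camera_model(n);print(n,np.round(m["camera_matrix"],1).tolist(),np.round(m["camera_from_world"],3).tolist())
print(r.get_obs())
E
```

```text
pics
scene [[604.6, 0.0, 316.2], [0.0, 604.6, 241.2], [0.0, 0.0, 1.0]] [[0.666, -0.745, -0.025, -0.411], [-0.442, -0.368, -0.818, 0.282], [0.6, 0.556, -0.575, 0.905], [0.0, 0.0, 0.0, 1.0]]
side [[514.2, 0.0, 321.5], [0.0, 514.2, 233.4], [0.0, 0.0, 1.0]] [[-0.96, -0.281, 0.012, 0.508], [-0.117, 0.359, -0.926, 0.158], [0.256, -0.89, -0.377, 0.881], [0.0, 0.0, 0.0, 1.0]]
{'clock': 0.1, 'joints': array([-0.10808923,  0.4777313 ,  0.02232794,  1.55634171, -0.01149657,
        1.10932401, -0.08311723]), 'qvel': array([-0.00063635, -0.00150767,  0.00107086, -0.00316678,  0.00129901,
        0.00040138,  0.00068173]), 'tau': array([ 5.69385389e-03, -5.97765398e+01,  1.61440808e+00, -2.81952703e+01,
        1.29656185e-02,  5.02699884e-03, -1.13572563e-05]), 'tcp_pos': array([ 6.74490057e-01, -8.47302977e-06,  2.47417938e-01]), 'orientation': array([ 3.14147273e+00,  1.05867132e-05, -2.62656161e-03]), 'contact_force': array([0.21177607, 0.40127947, 0.1270887 ]), 'moment': array([-0.03452515,  0.0327938 , -0.01064022]), 'grip_width': 0.0855164203269333}
```

View pics/scene0.png

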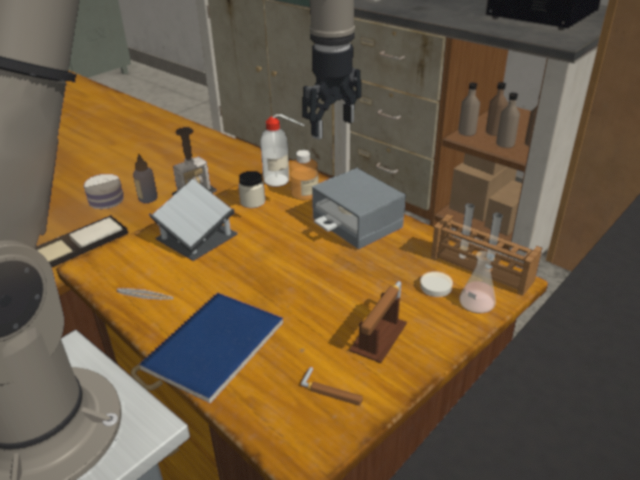

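View pics/side0.png

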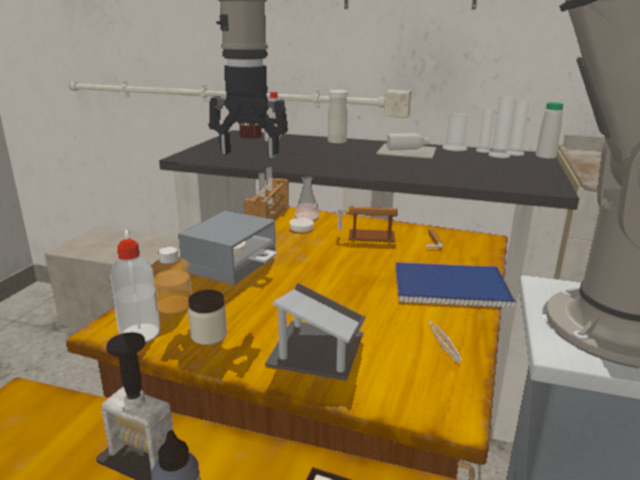

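```bash
cat > h.py <<'E'
from bench import r
import cv2,numpy as np
def cam(n):
    m=r.camera_model(n);return np.array(m["camera_matrix"]),np.array(m["camera_from_world"])
def ray(c,uv):
    K,T=c;d=T[:3,:3].T@np.linalg.inv(K)@np.array([uv[0],uv[1],1.]);return -T[:3,:3].T@T[:3,3],d
def onz(c,uv,z):
    o,d=ray(c,uv);return o+d*(z-o[2])/d[2]
def tri(*cu):
    A=0;b=0
    for c,uv in cu:
        o,d=ray(c,uv);d=d/np.linalg.norm(d);P=np.eye(3)-np.outer(d,d);A=A+P;b=b+P@o
    x=np.linalg.solve(A,b)
    return x,[np.linalg.norm((np.eye(3)-np.outer(d,d)/(d@d))@(x-o)) for o,d in [ray(c,uv) for c,uv in cu]]
def proj(c,p):
    K,T=c;q=K@(T[:3,:3]@p+T[:3,3]);return q[:2]/q[2]
def tile(img,x,y,s,w=400,h=300):
    t=cv2.resize(img[y:y+int(h/s),x:x+int(w/s)],(w,h),interpolation=cv2.INTER_CUBIC)
    for k in range(0,int(w/s),10):
        cv2.line(t,(int(k*s),0),(int(k*s),4 if (x+k)%50 else 10),(0,0,255),1)
        if (x+k)%50==0: cv2.putText(t,str(x+k),(int(k*s),20),0,.4,(0,0,255))
    for k in range(0,int(h/s),10):
        cv2.line(t,(0,int(k*s)),(4 if (y+k)%50 else 10,int(k*s)),(0,0,255),1)
        if (y+k)%50==0: cv2.putText(t,str(y+k),(10,int(k*s)+4),0,.4,(0,0,255))
    return t
E
python3 - <<'E'
from h import *
s=cv2.imread("pics/scene0.png");d=cv2.imread("pics/side0.png")
m=np.vstack([np.hstack([tile(s,330,280,4),tile(s,310,165,4)]),np.hstack([tile(d,325,200,4),tile(d,175,210,4)])])
cv2.imwrite("pics/m1.png",m)
w=r.grab_frame("wrist");cv2.imwrite("pics/w0.png",w)
K,T=cam("wrist");print(K.round(1).tolist(),T.round(3).tolist())
E
```

```text
[[372.3, 0.0, 326.5], [0.0, 372.3, 238.0], [0.0, 0.0, 1.0]] [[1.0, 0.001, -0.002, -0.673], [0.001, -0.945, 0.327, -0.044], [-0.001, -0.327, -0.945, 0.383], [0.0, 0.0, 0.0, 1.0]]
```

View pics/m1.png

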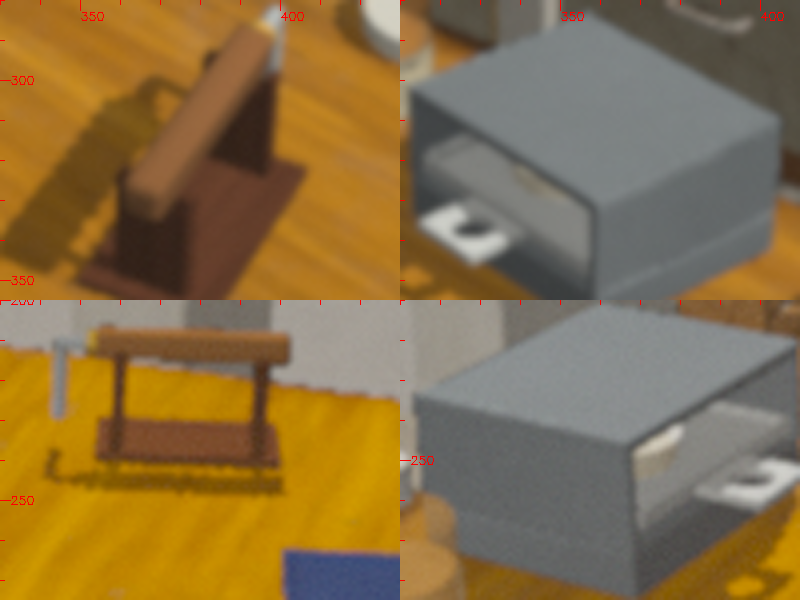

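View pics/w0.png

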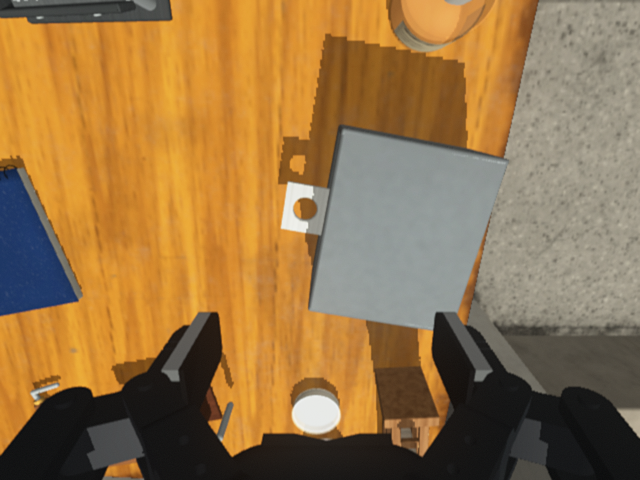

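Run:
```python
from h import *
np.set_printoptions(precision=4,suppress=True)
S,D,W=cam("scene"),cam("side"),cam("wrist")
print("hole",onz(W,(305,209),.043))
c=[onz(W,u,.088) for u in [(342,126),(507,160),(432,328),(310,309)]]
print("cab",c,[np.linalg.norm(c[i]-c[(i+1)%4]) for i in range(4)])
v=c[1]-c[0];print("yaw",np.arctan2(v[1],v[0]));v=c[2]-c[3];print(np.arctan2(v[1],v[0]));v=c[0]-c[3];print(np.arctan2(v[1],v[0])-np.pi/2);print("ctr",sum(c)/4)
f=tri((S,(396,287)),(D,(349.2,210.7)));b=tri((S,(367,329)),(D,(397.2,212.2)))
print("handle",f,b,np.linalg.norm(f[0]-b[0]),(f[0]+b[0])/2)
print("tip side z.014?",onz(D,(339.5,229.3),.014),"spare",onz(W,(317,413),.015))
print("hole px scene",onz(S,(326.5+1.5,222),.043))
# plate: quad corners in scene
```

```text
hole [ 0.6533 -0.0023  0.043 ]
cab [array([0.6845, 0.0726, 0.088 ]), array([0.8102, 0.0479, 0.088 ]), array([ 0.767 , -0.0995,  0.088 ]), array([ 0.6588, -0.0805,  0.088 ])] [np.float64(0.12804520311585466), np.float64(0.15358663804310838), np.float64(0.10985010040081263), np.float64(0.15522953369921977)]
yaw -0.19366286559438745
-0.17341146550067724
-0.1664605336416729
ctr [ 0.7301 -0.0149  0.088 ]
handle (array([ 0.539 , -0.2545,  0.0657]), [np.float64(0.004622375024120126), np.float64(0.004622375024120339)]) (array([ 0.4272, -0.279 ,  0.0644]), [np.float64(0.0026447738450913463), np.float64(0.002644773845091523)]) 0.11442906834352196 [ 0.4831 -0.2668  0.065 ]
tip side z.014? [ 0.557  -0.2498  0.014 ] spare [ 0.6616 -0.2663  0.015 ]
hole px scene [ 0.6518 -0.0036  0.043 ]
```

>>> {"op": "arm_command", "data": {"increments": [[[-0.19,-0.267,-0.03],[0,0,-1.355],100],[[-0.19,-0.267,-0.03],[0,0,-1.355],100],[[-0.19,-0.267,-0.03],[0,0,-1.355],100],[[-0.19,-0.267,-0.03],[0,0,-1.355],100],[[-0.19,-0.267,-0.03],[0,0,-1.355],100],[[-0.19,-0.267,-0.03],[0,0,-1.355],100],[[-0.19,-0.267,-0.03],[0,0,-1.355],100],[[-0.19,-0.267,-0.03],[0,0,-1.355],100],[[-0.19,-0.267,-0.03],[0,0,-1.355],100],[[-0.19,-0.267,-0.03],[0,0,-1.355],100]], "newtons": 40}}

```text
clock: 1.15
tcp_pos: [0.4847, -0.2671, 0.2181]
orientation: [2.446, -1.971, -0.001]
contact_force: [0.3, -0.3, -0.2]
grip_width: 0.0854
```

Run:
```python
from h import *
np.set_printoptions(precision=4,suppress=True)
W=cam("wrist");im=r.grab_frame("wrist");cv2.imwrite("pics/w1.png",im);o=r.get_obs();print(o["clock"],o["tcp_pos"],o["orientation"],o["joints"])
np.savez("w1.npz",K=W[0],T=W[1])
```

```text
1.2 [ 0.485  -0.2668  0.2181] [ 2.4503 -1.9656 -0.0005] [ 0.0837  0.3216  0.3787  1.9009 -0.1444  0.9458 -0.8225]
```

View pics/w1.png

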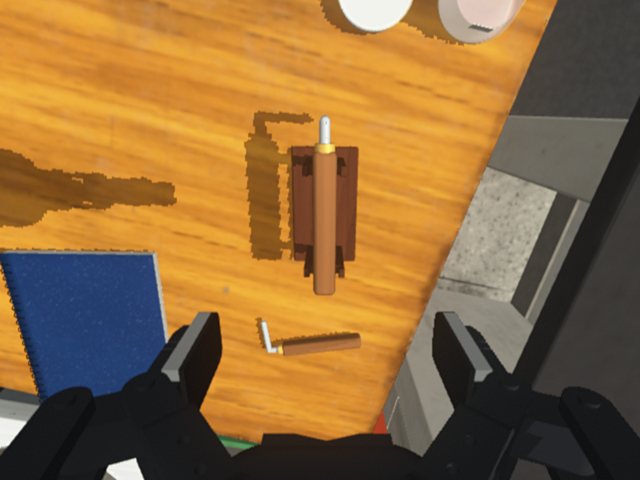

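Run:
```python
from h import *
np.set_printoptions(precision=4,suppress=True)
z=np.load("w1.npz");W=(z["K"],z["T"])
f=onz(W,(324.5,146),.073);b=onz(W,(324.5,291),.073);print(f,b,np.linalg.norm(f-b),(f+b)/2,np.arctan2(*(f-b)[[1,0]]))
print("rod",onz(W,(325,121),.068))
from scipy.spatial.transform import Rotation as R
o=r.get_obs();print(R.from_rotvec(o["orientation"]).as_matrix())
```

```text
[ 0.5413 -0.2531  0.073 ] [ 0.4288 -0.2774  0.073 ] 0.1150626160365489 [ 0.4851 -0.2653  0.073 ] 0.21289587998869314
rod [ 0.5578 -0.2499  0.068 ]
[[ 0.2169 -0.9762 -0.0004]
 [-0.9762 -0.2169 -0.    ]
 [-0.0001  0.0004 -1.    ]]
```

>>> {"op": "arm_command", "data": {"increments": [[[0,0.001,-0.05],[0,0,0],100],[[0,0.001,-0.1],[0,0,0],100],[[0,0.001,-0.14],[0,0,0],100],[[0,0.001,-0.156],[0,0,0],100],[[0,0.001,-0.156],[0,0,0],20],[[0,0.001,-0.156],[0,0,0],0],[[0,0.001,-0.156],[0,0,0],0],[[0,0.001,-0.156],[0,0,0],0],[[0,0.001,-0.156],[0,0,0],0],[[0,0.001,-0.156],[0,0,0],0]], "newtons": 60}}

```text
clock: 2.2
tcp_pos: [0.4859, -0.2663, 0.0637]
orientation: [-2.447, 1.968, -0.003]
contact_force: [-0.8, 1.1, 7.1]
grip_width: 0.0169
```

>>> {"op": "arm_command", "data": {"increments": [[[0,0,0.04],[0,0,0],0],[[0,0,0.08],[0,0,0],0],[[0.02,0.05,0.09],[0,0,-0.1],0],[[0.04,0.1,0.09],[0,0,-0.2],0],[[0.06,0.15,0.09],[0,0,-0.3],0],[[0.08,0.2,0.09],[0,0,-0.388],0],[[0.085,0.25,0.09],[0,0,-0.388],0],[[0.085,0.276,0.09],[0,0,-0.388],0],[[0.085,0.276,0.09],[0,0,-0.388],0],[[0.085,0.276,0.09],[0,0,-0.388],0]]}}

```text
clock: 3.2
tcp_pos: [0.5699, 0.0114, 0.1524]
orientation: [-2.026, 2.401, 0.0]
contact_force: [-0.8, -0.9, -0.9]
grip_width: 0.0168
```

Run:
```python
from h import *
np.set_printoptions(precision=4,suppress=True)
W=cam("wrist");im=r.grab_frame("wrist");cv2.imwrite("pics/w2.png",im);o=r.get_obs();print(o["clock"],o["tcp_pos"],o["orientation"],o["joints"],o["contact_force"])
np.savez("w2.npz",K=W[0],T=W[1])
s=r.grab_frame("scene");d=r.grab_frame("side");cv2.imwrite("pics/s2.png",s);cv2.imwrite("pics/d2.png",d)
S,D=cam("scene"),cam("side")
tip=o["tcp_pos"]+np.array([.077,-.0135,-.048]);a,b=proj(S,tip).astype(int),proj(D,tip).astype(int);print(a,b)
top=np.vstack([tile(s,a[0]-50,a[1]-40,4),tile(d,b[0]-50,b[1]-40,4)])
w=cv2.resize(im[40:340,210:410],(400,600));cv2.imwrite("pics/m2.png",np.hstack([top,w]))
```

```text
3.25 [0.5698 0.0095 0.1525] [ 2.0224 -2.4038  0.0008] [-0.4415  0.4393  0.4055  1.9209 -0.2294  0.8262 -1.6567] [ 0.2885 -0.2921 -0.748 ]
[326 197] [265 225]
```

View pics/m2.png

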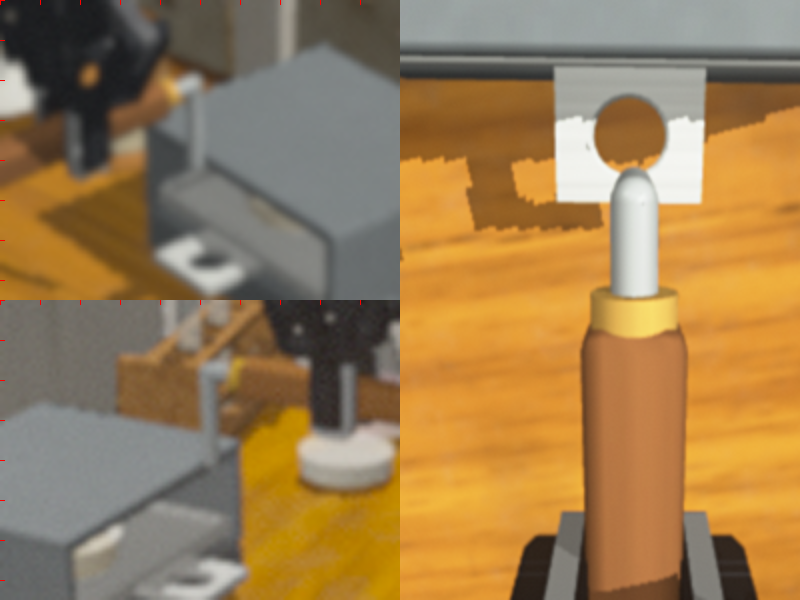

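Run:
```python
from h import *
np.set_printoptions(precision=4,suppress=True)
z=np.load("w2.npz");W=(z["K"],z["T"]);S,D=cam("scene"),cam("side")
print("hole W",onz(W,(325,107.5),.043))
# side hole tile (190,579-300), scene hole tile(212,262)
print("hole S",onz(S,(276+53,157+65.3),.043),"D",onz(D,(215+47.8,185+69.7),.043),tri((S,(329,222.3)),(D,(262.8,254.7)),(W,(325,107.5))))
print("tip",tri((S,(325.2,200)),(D,(267.7,225.5))))
print("rod top far edge @.156",onz(W,(327,125),.154),"handle dir",onz(W,(327,190),.16)-onz(W,(328,300),.16))
```

```text
hole W [ 0.6529 -0.0022  0.043 ]
hole S [ 0.6523 -0.006   0.043 ] D [0.6514 0.002  0.043 ] (array([ 0.6537, -0.003 ,  0.0407]), [np.float64(0.001334083527805178), np.float64(0.0002714661299262353), np.float64(0.0011747911880535594)])
tip (array([ 0.6419, -0.0061,  0.1033]), [np.float64(0.0006867542760097134), np.float64(0.0006867542760097341)])
rod top far edge @.156 [ 0.6469 -0.0021  0.154 ] handle dir [ 0.0397 -0.0064  0.    ]
```

>>> {"op": "arm_command", "data": {"increments": [[[0.009,0.001,0],[0,0,0],0],[[0.009,0.001,-0.02],[0,0,0],0],[[0.009,0.001,-0.04],[0,0,0],0],[[0.009,0.001,-0.05],[0,0,0],0],[[0.009,0.001,-0.06],[0,0,0],0],[[0.009,0.001,-0.07],[0,0,0],0],[[0.009,0.001,-0.078],[0,0,0],0],[[0.009,0.001,-0.078],[0,0,0],0],[[0.009,0.001,-0.078],[0,0,0],0]]}}

```text
clock: 4.25
tcp_pos: [0.5792, 0.011, 0.0744]
orientation: [-2.022, 2.404, -0.0]
contact_force: [-0.4, -0.8, -1.1]
grip_width: 0.0172
```

Run:
```python
from h import *
np.set_printoptions(precision=4,suppress=True)
W=cam("wrist");im=r.grab_frame("wrist");cv2.imwrite("pics/w3.png",im);o=r.get_obs();print(o["clock"],o["tcp_pos"],o["orientation"],o["contact_force"])
np.savez("w3.npz",K=W[0],T=W[1])
s=r.grab_frame("scene");d=r.grab_frame("side")
S,D=cam("scene"),cam("side")
tip=np.array([.653,-.0025,.043]);a,b=proj(S,tip).astype(int),proj(D,tip).astype(int);print(a,b)
top=np.vstack([tile(s,a[0]-50,a[1]-40,4),tile(d,b[0]-50,b[1]-40,4)])
w=cv2.resize(im[0:300,210:410],(400,600));cv2.imwrite("pics/m3.png",np.hstack([top,w]))
```

```text
4.3 [0.5794 0.011  0.0747] [-2.0217  2.4039 -0.0007] [ 0.0419 -0.172  -0.8303]
[327 221] [262 253]
```

View pics/m3.png

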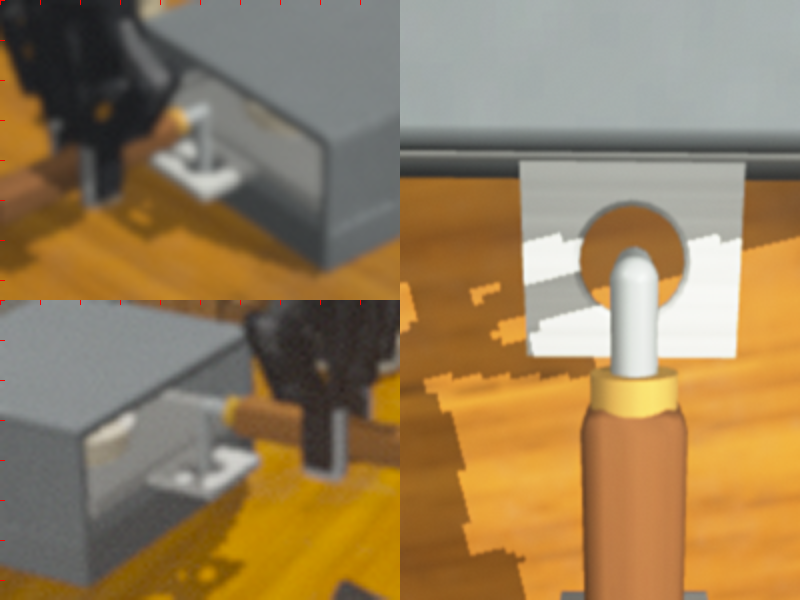

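>>> {"op": "arm_command", "data": {"increments": [[[-0.008,0.0014,0],[0,0,0],0],[[-0.02,0.0034,0],[0,0,0],0],[[-0.032,0.0055,0],[0,0,0],0],[[-0.044,0.0076,0],[0,0,0],0],[[-0.056,0.0096,0],[0,0,0],0],[[-0.068,0.0117,0],[0,0,0],0],[[-0.08,0.0138,0],[0,0,0],0],[[-0.092,0.0159,0],[0,0,0],0],[[-0.104,0.018,0],[0,0,0],0],[[-0.112,0.0194,0],[0,0,0],0]]}}

```text
clock: 5.4
tcp_pos: [0.4654, 0.0305, 0.0742]
orientation: [2.022, -2.404, -0.001]
contact_force: [2.9, 0.5, -0.7]
grip_width: 0.0168
```

>>> {"op": "arm_command", "data": {"increments": [[[-0.006,0.001,0],[0,0,0],0],[[-0.01,0.0017,0],[0,0,0],0],[[-0.013,0.0022,0],[0,0,0],0],[[-0.013,0.0022,0],[0,0,0],0],[[-0.013,0.0022,0],[0,0,0],0]]}}

```text
clock: 5.9
tcp_pos: [0.4534, 0.0324, 0.0741]
orientation: [2.021, -2.403, -0.001]
contact_force: [1.0, -0.6, -1.1]
grip_width: 0.0167
```

Run:
```python
from h import *
np.set_printoptions(precision=4,suppress=True)
W=cam("wrist");im=r.grab_frame("wrist");cv2.imwrite("pics/w4.png",im);o=r.get_obs();print(o["clock"],o["tcp_pos"],o["orientation"],o["contact_force"])
np.savez("w4.npz",K=W[0],T=W[1])
cv2.imwrite("pics/s4.png",r.grab_frame("scene"));cv2.imwrite("pics/d4.png",r.grab_frame("side"))
```

```text
5.95 [0.4534 0.0324 0.0741] [ 2.0211 -2.4035 -0.0012] [ 0.9513  0.2302 -0.7231]
```

View pics/w4.png

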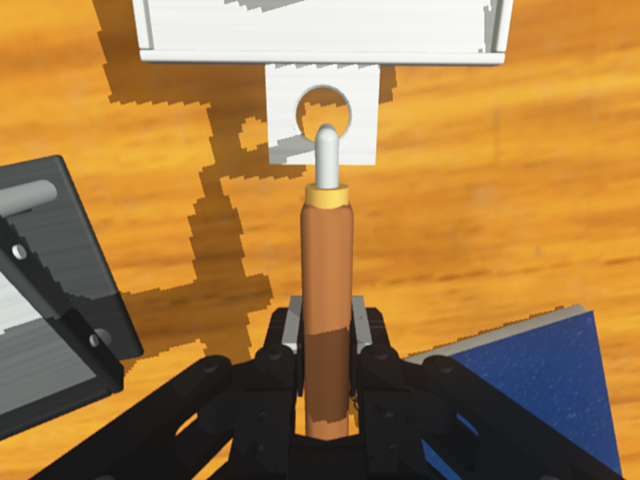

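Run:
```python
from h import *
np.set_printoptions(precision=4,suppress=True)
z=np.load("w4.npz");W=(z["K"],z["T"])
h=onz(W,(324,113),.043);print(h,h-[.653,-.0024,.043])
s=cv2.imread("pics/s4.png");cv2.imwrite("pics/m4.png",np.hstack([tile(s,130,150,2.5,400,560),tile(cv2.imread("pics/d4.png"),230,190,2.5,400,560)]))
```

```text
[0.5338 0.0192 0.043 ] [-0.1192  0.0216 -0.    ]
```

View pics/m4.png

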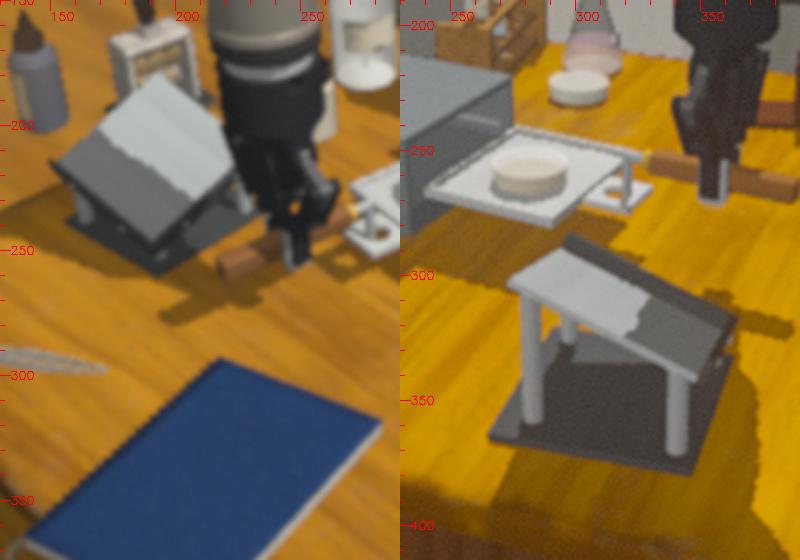

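>>> {"op": "arm_command", "data": {"increments": [[[0.004,-0.0007,0],[0,0,0],0],[[0.004,-0.0007,0.03],[0,0,0],0],[[0.004,-0.0007,0.06],[0,0,0],0],[[0.004,-0.0007,0.085],[0,0,0],0],[[0.01,-0.05,0.085],[0,0,0.1],0],[[0.015,-0.1,0.085],[0,0,0.2],0],[[0.02,-0.15,0.085],[0,0,0.3],0],[[0.025,-0.2,0.085],[0,0,0.388],0],[[0.031,-0.25,0.085],[0,0,0.388],0],[[0.031,-0.2986,0.085],[0,0,0.388],0]]}}

```text
clock: 7.05
tcp_pos: [0.4854, -0.268, 0.1592]
orientation: [-2.448, 1.968, 0.0]
contact_force: [1.6, -0.2, -2.2]
grip_width: 0.0174
```

>>> {"op": "arm_command", "data": {"increments": [[[0,0,0],[0,0,0],0],[[0,0,-0.02],[0,0,0],0]]}}

```text
clock: 7.25
tcp_pos: [0.4857, -0.2693, 0.1408]
orientation: [-2.443, 1.975, -0.007]
contact_force: [1.0, 0.1, -0.6]
grip_width: 0.017
```

Run:
```python
from h import *
np.set_printoptions(precision=4,suppress=True)
W=cam("wrist");im=r.grab_frame("wrist");cv2.imwrite("pics/w5.png",im);o=r.get_obs();print(o["clock"],o["tcp_pos"],o["orientation"],o["contact_force"])
# handle midline from wood mask on rows 150..290 compared with w3/w1
def mid(f,rows):
    b=cv2.imread(f).astype(int);hsv=cv2.cvtColor(cv2.imread(f),cv2.COLOR_BGR2HSV)
    return [(y,)+tuple(np.where(np.abs(np.diff(cv2.imread(f,0)[y,270:380].astype(int)))>15)[0][[0,-1]]+270) for y in rows]
for f in ["pics/w2.png","pics/w5.png"]: print(f,mid(f,[150,165,200,240,280]))
cv2.imwrite("pics/c5.png",np.hstack([cv2.imread("pics/w2.png")[60:360,210:430],im[60:360,210:430]]))
```

```text
7.3 [ 0.4836 -0.2665  0.1366] [ 2.4447 -1.9711 -0.0041] [-1.408   1.1042 -3.3406]
pics/w2.png [(150, np.int64(310), np.int64(338)), (165, np.int64(314), np.int64(338)), (200, np.int64(304), np.int64(304)), (240, np.int64(299), np.int64(353)), (280, np.int64(300), np.int64(352))]
pics/w5.png [(150, np.int64(313), np.int64(338)), (165, np.int64(271), np.int64(362)), (200, np.int64(272), np.int64(361)), (240, np.int64(272), np.int64(360)), (280, np.int64(280), np.int64(359))]
```

View pics/c5.png

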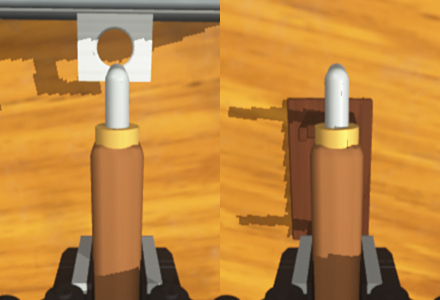

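>>> {"op": "arm_command", "data": {"increments": [[[0,0,-0.03],[0,0,0],0],[[0,0,-0.055],[0,0,0],0],[[0,0,-0.068],[0,0,0],0],[[0,0,-0.077],[0,0,0],0],[[0,0,-0.077],[0,0,0],0],[[0,0,-0.077],[0,0,0],0]]}}

```text
clock: 7.9
tcp_pos: [0.4856, -0.2661, 0.063]
orientation: [-2.448, 1.969, -0.002]
contact_force: [0.0, 0.6, -0.9]
grip_width: 0.0171
```

>>> {"op": "arm_command", "data": {"increments": [[[0,0,0],[0,0,0],30],[[0,0,0],[0,0,0],60],[[0,0,0],[0,0,0],100],[[0,0,0],[0,0,0],100],[[0,0,0.05],[0,0,0],100],[[0,0,0.1],[0,0,0],100],[[0,0,0.15],[0,0,0],100],[[0,0,0.18],[0,0,0],100]]}}

```text
clock: 8.7
tcp_pos: [0.4859, -0.2669, 0.2462]
orientation: [-2.446, 1.969, -0.007]
contact_force: [1.0, 1.0, -0.5]
grip_width: 0.085
```

Run:
```python
from h import *
np.set_printoptions(precision=4,suppress=True)
W=cam("wrist");im=r.grab_frame("wrist");cv2.imwrite("pics/w6.png",im);o=r.get_obs();print(o["clock"],o["tcp_pos"],o["orientation"],o["contact_force"])
s=r.grab_frame("scene");d=r.grab_frame("side");cv2.imwrite("pics/s6.png",s);cv2.imwrite("pics/d6.png",d)
top=np.hstack([tile(s,140,150,3,400,300),tile(d,220,190,2.2,400,300)])
bot=np.hstack([tile(s,330,270,4,400,300),cv2.resize(im,(400,300))])
cv2.imwrite("pics/m6.png",np.vstack([top,bot]))
```

```text
8.75 [ 0.4877 -0.2679  0.2499] [-2.4439  1.9681 -0.015 ] [ 1.1601 -1.9612  3.4134]
```

View pics/m6.png

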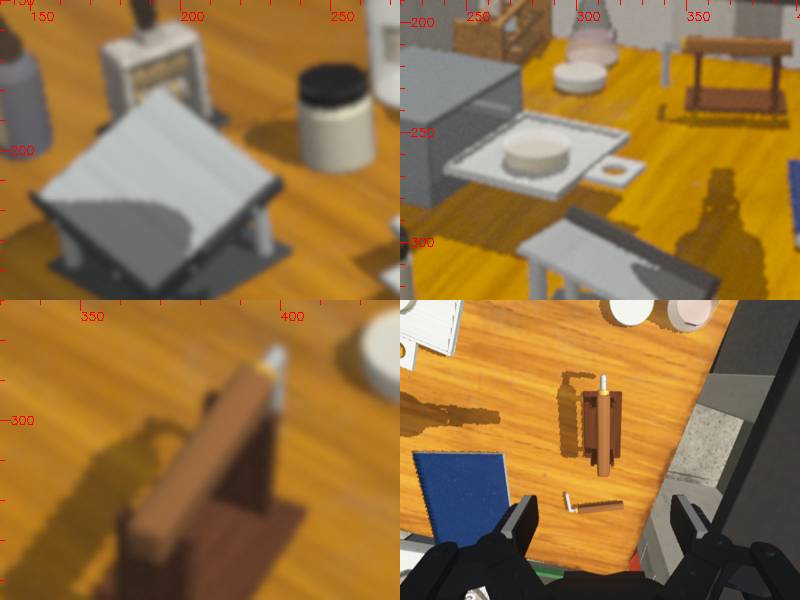

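Run:
```python
from h import *
np.set_printoptions(precision=4,suppress=True)
S,D=cam("scene"),cam("side")
pts={"high":((192.7,179.3),(274.8,303.6)),"mxmy_right":((234.3,211.7),(296,287.2)),"low":((191,247.3),(364,318)),"left":((151,215),(348,340))}
for k,(a,b) in pts.items(): print(k,tri((S,a),(D,b)))
print("dish side",onz(D,(282.3,256.4),.057))
# dish lid colour mask in side
im=cv2.imread("pics/d6.png");print(im[252:262:3,276:290:4].tolist())
o=r.get_obs();print(o["tcp_pos"])
```

```text
high (array([0.5214, 0.2713, 0.1028]), [np.float64(0.0015670025191154174), np.float64(0.001567002519115462)])
mxmy_right (array([0.5301, 0.151 , 0.0654]), [np.float64(0.00024364849536669808), np.float64(0.00024364849536652504)])
low (array([0.4131, 0.1581, 0.033 ]), [np.float64(0.0021252681899316716), np.float64(0.002125268189931713)])
left (array([0.41  , 0.2769, 0.0658]), [np.float64(0.00048447382420330144), np.float64(0.000484473824203327)])
dish side [0.6007 0.0262 0.057 ]
[[[204, 209, 212], [203, 209, 212], [205, 211, 215], [208, 213, 216]], [[185, 198, 205], [184, 198, 205], [184, 198, 206], [185, 200, 206]], [[184, 198, 206], [184, 198, 205], [185, 200, 207], [185, 199, 206]], [[157, 173, 181], [160, 175, 183], [156, 172, 180], [139, 157, 164]]]
[ 0.4861 -0.2665  0.2444]
```

>>> {"op": "arm_command", "data": {"increments": [[[0.114,0.2925,-0.02],[0,0,0.57],100],[[0.114,0.2925,-0.02],[0,0,0.57],100],[[0.114,0.2925,-0.02],[0,0,0.57],100],[[0.114,0.2925,-0.02],[0,0,0.57],100],[[0.114,0.2925,-0.02],[0,0,0.57],100],[[0.114,0.2925,-0.02],[0,0,0.57],100],[[0.114,0.2925,-0.02],[0,0,0.57],100],[[0.114,0.2925,-0.02],[0,0,0.57],100],[[0.114,0.2925,-0.02],[0,0,0.57],100]]}}

```text
clock: 9.75
tcp_pos: [0.598, 0.0249, 0.2211]
orientation: [2.9, -1.202, -0.003]
contact_force: [-0.8, -0.7, 0.3]
grip_width: 0.0854
```

Run:
```python
from h import *
np.set_printoptions(precision=4,suppress=True)
W=cam("wrist");im=r.grab_frame("wrist");cv2.imwrite("pics/w7.png",im);o=r.get_obs();print(o["clock"],o["tcp_pos"],o["orientation"],o["joints"],o["contact_force"])
np.savez("w7.npz",K=W[0],T=W[1])
p=proj(W,np.array([.6007,.0262,.057]));print(p)
i=im.astype(int);rb=i[:,:,2]-i[:,:,0]
x,y=p.astype(int)
print(rb[y,x-90:x+91:10],im[y,x-90:x+91:10].tolist())
m=((rb>10)&(rb<70)&(i[:,:,2]>100)).astype(np.uint8)*255
m=cv2.morphologyEx(m,cv2.MORPH_OPEN,np.ones((5,5)))
for c in cv2.findContours(m,0,2)[0]:
    if cv2.contourArea(c)>1000: print(cv2.contourArea(c),cv2.boundingRect(c),cv2.fitEllipse(cv2.convexHull(c)))
g=cv2.GaussianBlur(cv2.cvtColor(im,6),(5,5),1)
print(cv2.HoughCircles(g,3,1.2,60,param1=120,param2=25,minRadius=35,maxRadius=75))
```

```text
9.8 [0.5981 0.024  0.2215] [ 2.8992 -1.2049 -0.0016] [-0.349   0.385   0.2642  1.7857 -0.1162  0.988  -0.8267] [0.3185 0.3476 0.3954]
[328.8115 213.9469]
[93 81 75  8  7  8  7  5 22 21 20 21 20 21  4  6  4  4  6] [[35, 86, 128], [34, 76, 115], [32, 69, 107], [170, 178, 178], [211, 220, 218], [219, 227, 227], [132, 139, 139], [227, 235, 232], [203, 225, 225], [203, 225, 224], [205, 226, 225], [204, 226, 225], [205, 226, 225], [204, 226, 225], [224, 230, 228], [221, 228, 227], [225, 230, 229], [226, 231, 230], [187, 195, 193]]
2116.0 (580, 361, 60, 59) ((612.7521362304688, 391.12884521484375), (57.94255828857422, 67.971435546875), 117.28813934326172)
3152.0 (309, 182, 64, 64) ((340.2657775878906, 213.6222686767578), (64.01077270507812, 64.50360107421875), 12.705357551574707)
4792.0 (577, 0, 63, 138) ((593.9569702148438, -61.72727966308594), (63.97867202758789, 408.4269104003906), 167.01071166992188)
[[[360.6  223.8   67.64]
  [280.2  334.2   61.04]
  [569.4  366.6   36.32]
  [ 70.2  186.6   60.92]
  [576.6  435.    47.96]
  [378.6  389.4   43.76]
  [508.2  282.6   61.04]]]
```

Run:
```python
from h import *
np.set_printoptions(precision=4,suppress=True)
z=np.load("w7.npz");W=(z["K"],z["T"])
for zz in(.055,.057):
  l,rr,c=[onz(W,u,zz) for u in [(308.5,213.6),(372.5,213.6),(340.5,213.6)]];print(c,np.linalg.norm(l-rr))
im=cv2.imread("pics/w7.png").astype(int)
print([(x,tuple(im[213,x])) for x in range(296,316,2)]+[(x,tuple(im[213,x])) for x in range(366,388,2)])
print([(y,tuple(im[y,340])) for y in range(168,190,2)]+[(y,tuple(im[y,340])) for y in range(240,262,2)])
W=cam("wrist");print([proj(W,np.array(p)) for p in [(.412,.158,.03),(.53,.151,.066),(.521,.271,.106),(.41,.277,.066)]])
```

```text
[0.6073 0.0193 0.055 ] 0.05215725459305224
[0.6076 0.0197 0.057 ] 0.05180129256415953
[(296, (np.int64(129), np.int64(135), np.int64(135))), (298, (np.int64(132), np.int64(139), np.int64(139))), (300, (np.int64(131), np.int64(138), np.int64(138))), (302, (np.int64(130), np.int64(136), np.int64(136))), (304, (np.int64(149), np.int64(158), np.int64(155))), (306, (np.int64(220), np.int64(231), np.int64(226))), (308, (np.int64(227), np.int64(235), np.int64(232))), (310, (np.int64(202), np.int64(225), np.int64(224))), (312, (np.int64(203), np.int64(225), np.int64(225))), (314, (np.int64(204), np.int64(226), np.int64(225))), (366, (np.int64(204), np.int64(226), np.int64(225))), (368, (np.int64(204), np.int64(226), np.int64(225))), (370, (np.int64(204), np.int64(226), np.int64(225))), (372, (np.int64(206), np.int64(226), np.int64(225))), (374, (np.int64(234), np.int64(239), np.int64(236))), (376, (np.int64(237), np.int64(242), np.int64(239))), (378, (np.int64(224), np.int64(230), np.int64(228))), (380, (np.int64(220), np.int64(228), np.int64(227))), (382, (np.int64(221), np.int64(228), np.i
[... 726 characters left out ...]
int64(204), np.int64(226), np.int64(225))), (242, (np.int64(204), np.int64(226), np.int64(225))), (244, (np.int64(205), np.int64(226), np.int64(226))), (246, (np.int64(223), np.int64(232), np.int64(230))), (248, (np.int64(230), np.int64(237), np.int64(234))), (250, (np.int64(238), np.int64(243), np.int64(241))), (252, (np.int64(232), np.int64(237), np.int64(235))), (254, (np.int64(219), np.int64(227), np.int64(227))), (256, (np.int64(219), np.int64(227), np.int64(226))), (258, (np.int64(222), np.int64(229), np.int64(228))), (260, (np.int64(221), np.int64(228), np.int64(228)))]
[array([ 79.9663, 248.2255]), array([144.4796, 167.6116]), array([-65.3933,  42.7286]), array([-88.2033, 162.3064])]
```

Run:
```python
from h import *
np.set_printoptions(precision=4,suppress=True)
W=cam("wrist");im=r.grab_frame("wrist");o=r.get_obs();print(o["clock"],o["tcp_pos"],o["orientation"])
i=im.astype(int);rb=i[:,:,2]-i[:,:,0]
m=((rb>14)&(rb<40)&(i[:,:,2]>150)).astype(np.uint8)*255;m=cv2.morphologyEx(m,cv2.MORPH_OPEN,np.ones((5,5)))
for c in cv2.findContours(m,0,2)[0]:
    if 2000<cv2.contourArea(c)<4000: e=cv2.fitEllipse(cv2.convexHull(c));print(e[0],onz(W,e[0],.057))
D=cam("side");print(proj(D,np.array([.6075,.0195,.057])))
d=cv2.imread("pics/d6.png").astype(int);print([(x,tuple(d[255,x].tolist())) for x in range(258,306,3)]);print([(y,tuple(d[y,282].tolist())) for y in range(240,276,2)])
```

```text
9.85 [0.5983 0.0237 0.2219] [ 2.8992 -1.2061 -0.0009]
(339.5921630859375, 214.089599609375) [0.6069 0.0189 0.057 ]
[280.1834 254.5737]
[(258, (146, 149, 149)), (261, (188, 193, 193)), (264, (196, 200, 201)), (267, (207, 212, 215)), (270, (198, 206, 210)), (273, (190, 202, 208)), (276, (185, 198, 205)), (279, (184, 199, 207)), (282, (184, 198, 205)), (285, (185, 199, 206)), (288, (185, 200, 206)), (291, (191, 202, 208)), (294, (204, 212, 215)), (297, (202, 208, 209)), (300, (200, 205, 205)), (303, (198, 203, 204))]
[(240, (83, 139, 182)), (242, (147, 157, 166)), (244, (154, 158, 159)), (246, (193, 198, 198)), (248, (201, 206, 208)), (250, (206, 212, 215)), (252, (203, 211, 214)), (254, (187, 201, 207)), (256, (185, 199, 206)), (258, (185, 199, 206)), (260, (180, 194, 201)), (262, (141, 157, 165)), (264, (131, 148, 157)), (266, (130, 150, 159)), (268, (131, 138, 141)), (270, (146, 149, 151)), (272, (193, 198, 199)), (274, (193, 199, 199))]
```

>>> {"op": "arm_command", "data": {"increments": [[[0.008,-0.004,-0.04],[0,0,0],100],[[0.008,-0.004,-0.08],[0,0,0],100],[[0.008,-0.004,-0.12],[0,0,0],100],[[0.008,-0.004,-0.145],[0,0,0],100],[[0.008,-0.004,-0.158],[0,0,0],100],[[0.008,-0.004,-0.162],[0,0,0],100],[[0.008,-0.004,-0.162],[0,0,0],100]], "newtons": 25}}

```text
clock: 10.55
tcp_pos: [0.6074, 0.0216, 0.0609]
orientation: [-2.902, 1.204, -0.001]
contact_force: [-0.7, 0.4, 0.7]
grip_width: 0.0852
```

>>> {"op": "arm_command", "data": {"increments": [[[0,0,0],[0,0,0],80],[[0,0,0],[0,0,0],70],[[0,0,0],[0,0,0],60],[[0,0,0],[0,0,0],50],[[0,0,0],[0,0,0],50],[[0,0,0],[0,0,0],50]]}}

```text
clock: 11.15
tcp_pos: [0.6081, 0.0225, 0.0621]
orientation: [-2.901, 1.201, -0.004]
contact_force: [-2.3, -1.3, 5.7]
grip_width: 0.0583
```

>>> {"op": "arm_command", "data": {"increments": [[[0,0,0.01],[0,0,0],45],[[0,0,0.03],[0,0,0],45],[[0,0,0.06],[0,0,0],45],[[0,0,0.1],[0,0,0],45],[[0,0,0.13],[0,0,0],45],[[0,0,0.13],[0,0,0],45]]}}

```text
clock: 11.75
tcp_pos: [0.61, 0.0226, 0.1962]
orientation: [-2.898, 1.2, -0.013]
contact_force: [0.6, -0.6, -0.5]
grip_width: 0.0576
```

Run:
```python
from h import *
np.set_printoptions(precision=4,suppress=True)
W=cam("wrist");im=r.grab_frame("wrist");cv2.imwrite("pics/w8.png",im);o=r.get_obs();print(o["clock"],o["tcp_pos"],o["orientation"],o["contact_force"],o["grip_width"],o["joints"])
i=im.astype(int);rb=i[:,:,2]-i[:,:,0]
m=((rb>10)&(rb<45)&(i[:,:,2]>110)).astype(np.uint8)*255;m=cv2.morphologyEx(m,cv2.MORPH_OPEN,np.ones((5,5)))
for c in cv2.findContours(m,0,2)[0]:
    if 1000<cv2.contourArea(c): print(cv2.contourArea(c),cv2.boundingRect(c),cv2.fitEllipse(cv2.convexHull(c)))
print(proj(W,o["tcp_pos"]))
d=r.grab_frame("side");cv2.imwrite("pics/d8.png",d)
```

```text
11.8 [0.6086 0.0226 0.1936] [-2.8998  1.2004 -0.0076] [-0.3648  0.2098 -0.059 ] 0.058275613664170375 [-0.337   0.4291  0.2597  1.7917 -0.1341  0.9321 -0.8052]
1841.5 (582, 385, 55, 44) ((609.4500122070312, 406.7337951660156), (41.735347747802734, 58.75072479248047), 65.70806884765625)
13450.0 (258, 264, 138, 130) ((326.1564025878906, 329.3117980957031), (129.37477111816406, 139.4501953125), 88.2945556640625)
4730.0 (577, 0, 63, 144) ((656.8124389648438, 214.41632080078125), (21.63452911376953, 146.8260498046875), 0.0)
[325.8022 330.3967]
```

>>> {"op": "arm_command", "data": {"increments": [[[-0.02,0.02,0.04],[0,0,0],45],[[-0.05,0.055,0.07],[0,0,0],45],[[-0.08,0.09,0.07],[0,0,0],45],[[-0.11,0.125,0.07],[0,0,0],45],[[-0.14,0.16,0.07],[0,0,0],45],[[-0.155,0.177,0.07],[0,0,0],45],[[-0.155,0.177,0.07],[0,0,0],45],[[-0.155,0.177,0.07],[0,0,0],45]]}}

```text
clock: 12.65
tcp_pos: [0.4514, 0.1992, 0.2594]
orientation: [2.902, -1.199, -0.001]
contact_force: [-0.1, -0.3, -1.2]
grip_width: 0.0581
```

Run:
```python
from h import *
np.set_printoptions(precision=4,suppress=True)
W=cam("wrist");im=r.grab_frame("wrist");cv2.imwrite("pics/w9.png",im);o=r.get_obs();print(o["clock"],o["tcp_pos"],o["orientation"],o["contact_force"],o["grip_width"],o["joints"])
np.savez("w9.npz",K=W[0],T=W[1])
print([proj(W,np.array(p)) for p in [(.412,.158,.026),(.53,.151,.066),(.521,.271,.106),(.41,.277,.066)]])
g=tile(im,0,0,1.25,800,600);cv2.imwrite("pics/m9.png",g)
```

```text
12.7 [0.4521 0.1985 0.2596] [ 2.9008 -1.2023 -0.0006] [0.654  0.7268 0.9576] 0.058502101040392294 [-0.6898  0.1637  0.168   1.9743 -0.0315  1.0075 -1.293 ]
[array([328.3138, 251.8512]), array([430.6949, 184.5292]), array([325.7016,  83.6781]), array([229.8927, 179.2213])]
```

View pics/m9.png

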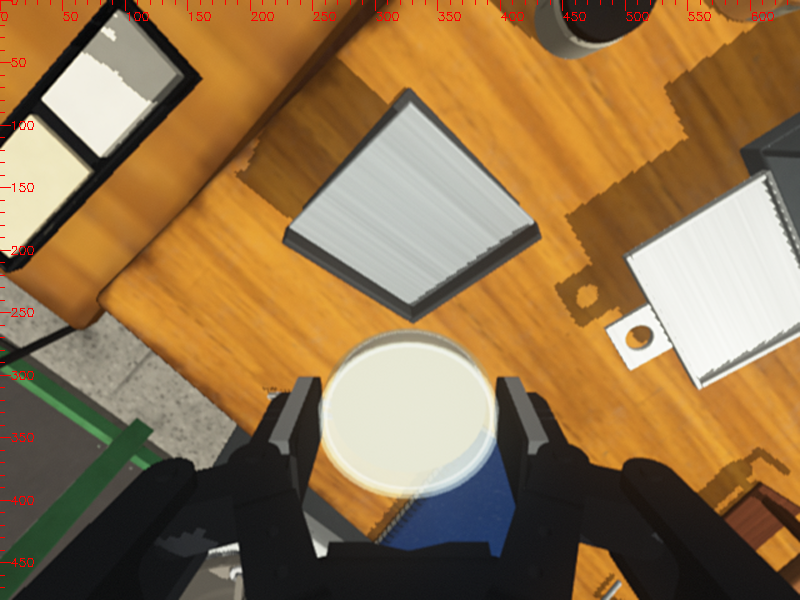

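Run:
```python
from h import *
from scipy.spatial.transform import Rotation as R
np.set_printoptions(precision=4,suppress=True)
z=np.load("w9.npz");W=(z["K"],z["T"])
L=onz(W,(329.6,244),.026);l=onz(W,(232.8,184),.0658);q=onz(W,(426.4,178.4),.0658);H=onz(W,(328.5,80),.1057)
print("low",L,"left",l,"right",q,"high",H)
print("len",[np.linalg.norm(v) for v in(l-L,q-L,H-l,H-q)])
d1=(H-L);d2=(l-q);a1=np.arctan2(d1[1],d1[0]);a2=np.arctan2(d2[1],d2[0])-np.pi/2;print("diag yaw",a1,a2)
a=(a1+a2)/2;t=np.radians(28);u=np.array([np.cos(a)*np.cos(t),np.sin(a)*np.cos(t),np.sin(t)]);n=np.array([-np.cos(a)*np.sin(t),-np.sin(a)*np.sin(t),np.cos(t)])
C=(L+l+q+H)/4;print("C",C, "low from C",C-u*.0849)
L0=C-u*.0849
p=L0+u*.056*2**.5; print("dish centre x=y=56",p,"TCP +21mm",p+n*.0205,"u",u,"n",n)
o=r.get_obs();M=R.from_rotvec(o["orientation"]).as_matrix();print(o["tcp_pos"]);print(M)
# target orientation: tool z=-n, tool x ~ perp
zt=-n;xt=np.cross(u,n);xt/=np.linalg.norm(xt);xt*=np.sign(xt@M[:,0]);Mt=np.c_[xt,np.cross(zt,xt),zt]
print("turn",R.from_matrix(Mt@M.T).as_rotvec(),"shift",p+n*.0205-o["tcp_pos"], np.linalg.norm(p[:2]))
```

```text
low [0.4191 0.1632 0.026 ] left [0.4085 0.2725 0.0658] right [0.5308 0.1577 0.0658] high [0.5241 0.2713 0.1057]
len [np.float64(0.11679677441951304), np.float64(0.11875206040653448), np.float64(0.12222951213288999), np.float64(0.12062363736804045)]
diag yaw 0.7998490039991691 0.8166732340488094
C [0.4706 0.2162 0.0658] low from C [0.4188 0.162  0.026 ]
dish centre x=y=56 [0.4671 0.2125 0.0631] TCP +21mm [0.4605 0.2056 0.0812] u [0.6099 0.6384 0.4695] n [-0.3243 -0.3395  0.8829]
[0.4521 0.1985 0.2596]
[[ 0.7068 -0.7074 -0.0009]
 [-0.7074 -0.7068 -0.0012]
 [ 0.0002  0.0015 -1.    ]]
turn [ 0.3507 -0.3426  0.0229] shift [ 0.0084  0.0071 -0.1783] 0.5132176665446018
```

>>> {"op": "arm_command", "data": {"increments": [[[-0.003,-0.003,-0.02],[0.117,-0.114,0.007],45],[[-0.008,-0.008,-0.04],[0.234,-0.228,0.014],45],[[-0.012,-0.014,-0.07],[0.351,-0.343,0.022],45],[[-0.012,-0.014,-0.1],[0.351,-0.343,0.022],45],[[-0.012,-0.014,-0.12],[0.351,-0.343,0.022],45],[[-0.012,-0.014,-0.12],[0.351,-0.343,0.022],45],[[-0.012,-0.014,-0.12],[0.351,-0.343,0.022],45]]}}

```text
clock: 13.4
tcp_pos: [0.4393, 0.182, 0.1375]
orientation: [-2.484, 1.004, -0.248]
contact_force: [-0.4, -0.3, 0.1]
grip_width: 0.0583
```

Run:
```python
from h import *
from scipy.spatial.transform import Rotation as R
np.set_printoptions(precision=4,suppress=True)
o=r.get_obs();M=R.from_rotvec(o["orientation"]).as_matrix();print(o["clock"],o["tcp_pos"],o["joints"],o["contact_force"],o["grip_width"]);print(M)
n=np.array([-0.3243,-0.3395,0.8829]);print("angle to n",np.degrees(np.arccos(-M[:,2]@n)))
t=np.array([0.4605,0.2056,0.0812]);print("shift",t-o["tcp_pos"],"height above",(o["tcp_pos"]-t)@n)
```

```text
13.4 [0.4393 0.182  0.1375] [-0.2824  0.1951 -0.1336  2.4117 -1.0807  0.1767 -0.1376] [-0.3909 -0.316   0.1034] 0.05826287405727545
[[ 0.7192 -0.6145  0.3241]
 [-0.6948 -0.6356  0.3366]
 [-0.0008 -0.4673 -0.8841]]
angle to n 0.46835801876929184
shift [ 0.0212  0.0236 -0.0563] height above 0.06464022044859219
```

>>> {"op": "arm_command", "data": {"increments": [[[0.008,0.008,-0.02],[0,0,0],45],[[0.015,0.016,-0.04],[0,0,0],45],[[0.015,0.016,-0.04],[0,0,0],45]]}}

```text
clock: 13.7
tcp_pos: [0.4606, 0.1991, 0.1091]
orientation: [-2.497, 0.999, -0.232]
contact_force: [0.1, 0.3, 1.0]
grip_width: 0.0579
```

Run:
```python
from h import *
from scipy.spatial.transform import Rotation as R
np.set_printoptions(precision=4,suppress=True)
o=r.get_obs();M=R.from_rotvec(o["orientation"]).as_matrix();print(o["clock"],o["tcp_pos"],o["joints"],o["contact_force"],o["grip_width"])
n=np.array([-0.3243,-0.3395,0.8829]);print("angle to n",np.degrees(np.arccos(-M[:,2]@n)))
t=np.array([0.4605,0.2056,0.0812]);print("shift",t-o["tcp_pos"],"height above",(o["tcp_pos"]-t)@n)
```

```text
13.7 [0.4606 0.1991 0.1091] [-0.3774  0.294  -0.0491  2.3725 -1.365   0.1696  0.1427] [0.118  0.3408 0.993 ] 0.057926050644260346
angle to n 1.0379319036236285
shift [-0.0001  0.0065 -0.0279] height above 0.02681581347049186
```

>>> {"op": "arm_command", "data": {"increments": [[[-0.003,0.002,0.006],[-0.06,0.059,-0.004],45],[[-0.005,0.003,0.01],[-0.12,0.118,-0.008],45],[[-0.005,0.003,0.01],[-0.12,0.118,-0.008],45],[[-0.005,0.003,0.01],[-0.12,0.118,-0.008],45]]}}

```text
clock: 14.1
tcp_pos: [0.455, 0.2031, 0.1218]
orientation: [-2.64, 1.073, -0.155]
contact_force: [-0.5, -0.1, -0.5]
grip_width: 0.0583
```

```bash
cat > st.py <<'E'
from h import *
from scipy.spatial.transform import Rotation as R
np.set_printoptions(precision=4,suppress=True)
o=r.get_obs();M=R.from_rotvec(o["orientation"]).as_matrix();print(o["clock"],o["tcp_pos"],o["joints"],o["contact_force"],o["grip_width"]);print(M)
L=np.array([.4188,.162,.026]);u=np.array([.6099,.6384,.4695]);n=np.array([-0.3243,-0.3395,0.8829]);print("angle to n",np.degrees(np.arccos(-M[:,2]@n)))
s=np.cross(n,u)
X=(u-s)/2**.5;Y=(u+s)/2**.5
c=o["tcp_pos"]+.020*M[:,2];v=c-L;print("dish underside centre in plate",v@X,v@Y,v@n)
a=np.linspace(0,6.28,73);rim=c+.03*(np.outer(np.cos(a),M[:,0])+np.outer(np.sin(a),M[:,1]));print("lowest rim above plate",((rim-L)@n).min(),"highest",((rim-L)@n).max())
E
python3 st.py
```

```text
14.1 [0.455  0.2031 0.1218] [-0.8683  0.2904  0.4501  2.301  -0.7058  0.3683 -0.5876] [-0.471  -0.0561 -0.4833] 0.05830074609271809
[[ 0.7175 -0.6657  0.2051]
 [-0.6965 -0.6821  0.2228]
 [-0.0084 -0.3028 -0.953 ]]
angle to n 10.388275156061624
dish underside centre in plate 0.0617726791108212 0.06510251061796714 0.03919145417446755
lowest rim above plate 0.03378804157733786 highest 0.04459505528264004
```

>>> {"op": "arm_command", "data": {"increments": [[[0.003,0.002,-0.012],[0,0,0],45],[[0.005,0.003,-0.024],[0,0,0],45],[[0.0055,0.003,-0.03],[0,0,0],45],[[0.0055,0.003,-0.032],[0,0,0],45],[[0.0055,0.003,-0.032],[0,0,0],45]]}}

```text
clock: 14.6
tcp_pos: [0.4596, 0.2052, 0.0887]
orientation: [-2.639, 1.072, -0.153]
contact_force: [-0.5, 0.6, -0.2]
grip_width: 0.0585
```

```bash
python3 st.py
```

```text
14.6 [0.4596 0.2052 0.0887] [-0.7518  0.3609  0.3217  2.3029 -0.8404  0.2985 -0.4524] [-0.539   0.6192 -0.1739] 0.05846153704658105
[[ 0.7176 -0.6658  0.2041]
 [-0.6963 -0.6817  0.2244]
 [-0.0103 -0.3031 -0.9529]]
angle to n 10.369677272374421
dish underside centre in plate 0.055024413193067195 0.05574647141325235 0.00782889286144354
lowest rim above plate 0.002436527422931353 highest 0.013221530838295683
```

>>> {"op": "arm_command", "data": {"increments": [[[0,0,-0.002],[0,0,0],45],[[0,0,-0.002],[0,0,0],70],[[0,0,-0.002],[0,0,0],78],[[0,0,-0.002],[0,0,0],85],[[0,0,-0.002],[0,0,0],100],[[0,0,-0.002],[0,0,0],100],[[0,0,-0.002],[0,0,0],100]]}}

```text
clock: 15.3
tcp_pos: [0.4595, 0.2061, 0.0868]
orientation: [-2.64, 1.069, -0.153]
contact_force: [0.5, -0.5, -0.6]
grip_width: 0.0855
```

>>> {"op": "arm_command", "data": {"increments": [[[-0.012,-0.012,0.03],[0,0,0],100],[[-0.015,-0.015,0.07],[0,0,0],100],[[-0.015,-0.015,0.11],[0.0,0.0,0],100],[[-0.01,-0.01,0.16],[-0.12,0.11,0],100],[[0,0,0.18],[-0.23,0.22,-0.015],100],[[0,0,0.18],[-0.23,0.22,-0.015],100],[[0,0,0.18],[-0.23,0.22,-0.015],100],[[0,0,0.18],[-0.23,0.22,-0.015],100]]}}

```text
clock: 16.1
tcp_pos: [0.4588, 0.2054, 0.2657]
orientation: [2.895, -1.2, -0.014]
contact_force: [-0.5, -0.2, 0.3]
grip_width: 0.085
```

```bash
python3 st.py
python3 - <<'E'
from h import *
np.set_printoptions(precision=4,suppress=True)
L=np.array([.4188,.162,.026]);u=np.array([.6099,.6384,.4695]);n=np.array([-0.3243,-0.3395,0.8829]);s=np.cross(n,u)
X=(u-s)/2**.5;Y=(u+s)/2**.5
for nm in ["wrist","scene","side"]:
    W=cam(nm);im=r.grab_frame(nm);cv2.imwrite(f"pics/{nm}10.png",im)
    e=L+.03*(X+Y)+.015*n;p=proj(W,e);print(nm,"expected lid centre",p)
    i=im.astype(int);rb=i[:,:,2]-i[:,:,0]
    m=((rb>10)&(rb<60)&(i[:,:,2]>90)).astype(np.uint8)*255;m=cv2.morphologyEx(m,cv2.MORPH_OPEN,np.ones((3,3)))
    for c in cv2.findContours(m,0,2)[0]:
        if cv2.contourArea(c)>60 and abs(np.array(cv2.boundingRect(c)[:2])-p).max()<120:
            el=cv2.fitEllipse(cv2.convexHull(c));C,d=ray(W,el[0]);P=C+d*(((L+.015*n-C)@n)/(d@n))-L
            print(cv2.contourArea(c),cv2.boundingRect(c),el,"plate xy",P@X,P@Y)
E
```

```text
16.1 [0.4588 0.2054 0.2657] [-1.1808  0.2098  0.745   1.9687 -0.1668  1.0359 -1.1453] [-0.492  -0.1518  0.3498] 0.08499638356781088
[[ 0.7067 -0.7074 -0.0115]
 [-0.7075 -0.7067 -0.0036]
 [-0.0056  0.0107 -0.9999]]
angle to n 28.61347355298851
dish underside centre in plate 0.10885085328987792 0.11046303458826426 0.1663426224063404
lowest rim above plate 0.1519782137670271 highest 0.1807067775079871
wrist expected lid centre [330.2913 232.2351]
332.0 (219, 316, 62, 22) ((253.65081787109375, 326.4814147949219), (12.59500789642334, 73.81918334960938), 103.9744873046875) plate xy -0.16622484896480183 -0.022044734817695057
2564.5 (298, 201, 64, 53) ((329.5420227050781, 227.58273315429688), (53.879356384277344, 63.68195343017578), 90.25127410888672) plate xy 0.03406182551182573 0.0349163598616608
scene expected lid centre [190.7857 227.1124]
256.0 (118, 288, 51, 11) ((142.28880310058594, 293.5589294433594), (7.5868048667907715, 53.022117614746094), 98.6091079711914) plate xy -0.13343950846160907 -0.00411691001662537
496.5 (178, 217, 27, 25) ((191.02395629882812, 228.96417236328125), (24.27
[... 1200 characters left out ...]
6, 155.0800323486328), (15.790782928466797, 18.028553009033203), 125.10843658447266) plate xy 0.3153159803306706 -0.02662592503459659
side expected lid centre [343.5509 308.378 ]
66.0 (447, 348, 13, 14) ((453.5602722167969, 354.3409423828125), (8.083072662353516, 17.3726806640625), 135.01528930664062) plate xy -0.16059778371395936 -0.03151879100772649
369.0 (324, 305, 36, 22) ((341.578857421875, 315.8427734375), (13.658857345581055, 39.61346435546875), 115.11199951171875) plate xy 0.025506082599395016 0.07916832160091394
82.5 (266, 203, 17, 16) ((270.9471435546875, 210.5230712890625), (12.638008117675781, 23.83839988708496), 64.77011108398438) plate xy 0.39992856737532634 -0.7203370209906772
```

Run:
```python
from h import *
np.set_printoptions(precision=4,suppress=True)
L=np.array([.4188,.162,.026]);u=np.array([.6099,.6384,.4695]);n=np.array([-0.3243,-0.3395,0.8829]);s=np.cross(n,u)
X=(u-s)/2**.5;Y=(u+s)/2**.5
W=cam("wrist");im=r.grab_frame("wrist");o=r.get_obs();print(o["clock"],o["tcp_pos"])
i=im.astype(int);rb=i[:,:,2]-i[:,:,0]
m=((rb>10)&(rb<60)&(i[:,:,2]>90)).astype(np.uint8)*255;m=cv2.morphologyEx(m,cv2.MORPH_OPEN,np.ones((3,3)))
for c in cv2.findContours(m,0,2)[0]:
    if 2000<cv2.contourArea(c)<3500:
        el=cv2.fitEllipse(cv2.convexHull(c));C,d=ray(W,el[0]);P=C+d*(((L+.015*n-C)@n)/(d@n))-L;print(el,P@X,P@Y)
        a=P@X;b=P@Y
        # expected ellipse for a flat lid of radius 26 mm on the plate
        t=np.linspace(0,6.28,60);q=np.array([proj(W,L+P+.026*(np.cos(k)*X+np.sin(k)*Y)) for k in t],np.float32);print("model flat",cv2.fitEllipse(q))
def line(f,lo,hi): 
    for k in np.arange(lo,hi,-.002):
        p=proj(W,f(k)).round().astype(int);print(int(k*1000),tuple(p.tolist()),im[p[1],p[0]].tolist(),end=" ")
    print()
print("to y rail");line(lambda k:L+a*X+k*Y+.013*n,.016,-.014)
print("to x rail");line(lambda k:L+b*Y+k*X+.013*n,.016,-.014)
S=cam("scene");sc=r.grab_frame("scene");h0=cv2.absdiff(sc,cv2.imread("pics/scene10.png"))[217:242,178:205].max();print("scene dish diff",h0)
for nm,bx in [("hook",(340,275,65,85)),("spare",(415,265,45,35)),("flask",(455,240,45,75)),("jar",(235,165,35,45))]:
    x,y,w,h=bx;print(nm,cv2.absdiff(sc,cv2.imread("pics/scene0.png"))[y:y+h,x:x+w].mean())
```

```text
16.3 [0.4586 0.2047 0.266 ]
((329.5002136230469, 226.46458435058594), (53.55131149291992, 63.95973205566406), 89.47203063964844) 0.03416181763306811 0.034998366672163196
model flat ((329.50140380859375, 225.38250732421875), (38.99534606933594, 55.95444869995117), 89.06665802001953)
to y rail
16 (344, 234) [199, 221, 227] 14 (345, 235) [199, 221, 228] 12 (347, 236) [198, 220, 227] 10 (348, 237) [199, 220, 228] 8 (349, 238) [200, 214, 219] 6 (351, 239) [200, 211, 214] 4 (352, 240) [201, 213, 217] 2 (354, 241) [202, 215, 217] 0 (355, 242) [167, 178, 180] -2 (357, 243) [80, 84, 85] -4 (358, 244) [66, 99, 133] -5 (359, 245) [57, 135, 203] -8 (361, 246) [55, 133, 203] -10 (362, 247) [55, 133, 202] -12 (363, 247) [54, 130, 199] 
to x rail
16 (316, 235) [198, 220, 227] 14 (315, 236) [199, 220, 227] 12 (314, 237) [198, 220, 227] 10 (312, 238) [202, 221, 227] 8 (311, 239) [211, 224, 227] 6 (309, 240) [214, 226, 227] 4 (308, 241) [216, 227, 228] 2 (307, 242) [213, 226, 228] 0 (305, 243) [162, 174, 176] -2 (304, 244) [110, 116, 116] -4 (303, 245) [68, 90, 112] -5 (301, 246) [58, 143, 211] -8 (300, 246) [56, 147, 215] -10 (299, 247) [58, 147, 215] -12 (297, 248) [54, 142, 212] 
scene dish diff 2
hook 1.7129411764705882
spare 1.0351322751322751
flask 0.8763456790123457
jar 4.245502645502645
```

Run:
```python
from h import *
np.set_printoptions(precision=4,suppress=True)
L=np.array([.4188,.162,.026]);u=np.array([.6099,.6384,.4695]);n=np.array([-0.3243,-0.3395,0.8829]);s=np.cross(n,u)
X=(u-s)/2**.5;Y=(u+s)/2**.5
W=cam("wrist");im=r.grab_frame("wrist")
for nm,C in [("wrist 298,201,64,53",W),("scene 178,217,27,25",cam("scene")),("side 324,305,36,22",cam("side"))]:
    q=np.array([proj(C,L+.03*(X+Y)+.03*(np.cos(k)*X+np.sin(k)*Y)+z*n) for k in np.linspace(0,6.28,60) for z in(0,.015)],np.float32);print(nm,"predicted",cv2.boundingRect(q))
for f in ["scene0","s6","scene10"]:
    g=cv2.imread(f"pics/{f}.png",0);j=(g[165:195,232:272]<50).astype(np.uint8);M=cv2.moments(j,True);print(f,"jar lid",M["m00"],M["m10"]/M["m00"]+232,M["m01"]/M["m00"]+165)
h=np.array([.5338,.0192,.043]);p=proj(W,h).astype(int);print("hole px",p)
i=im.astype(int);rb=i[:,:,2]-i[:,:,0];y0,x0=p[1]-22,p[0]-22
m=(rb[y0:y0+44,x0:x0+44]>35).astype(np.uint8)*255
for c in cv2.findContours(m,1,2)[0]:
    if cv2.contourArea(c)>150: e=cv2.minEnclosingCircle(c);print(e,onz(W,(e[0][0]+x0,e[0][1]+y0),.043))
```

```text
wrist 298,201,64,53 predicted (298, 197, 65, 56)
scene 178,217,27,25 predicted (176, 214, 31, 30)
side 324,305,36,22 predicted (322, 299, 39, 28)
scene0 jar lid 254.0 250.09448818897638 178.15748031496062
s6 jar lid 226.0 249.8849557522124 178.04424778761063
scene10 jar lid 236.0 249.9237288135593 178.04237288135593
hole px [507 273]
((21.5, 21.5), 10.700567245483398) [0.5331 0.0208 0.043 ]
```

```bash
python3 -c "
from bench import r
print(r.hand_in(), r.get_obs()['clock'])"
```

```text
the job is handed in; nothing more can be done
the job is handed in; nothing more can be done
```

I gripped the larger hook on its rest and put its tip down through the tray's finger hole. The hook pulled the tray out about 0.12 m, and I laid it back in the rest's notches. I then lifted the dish out, let it go tilted about 2 mm above the sloping plate, and it slid into the low corner. The job was handed in just after 16 s on the robot clock.

**Last checks:**
- **Dish:** its outline in the wrist, scene and side images matched a flat dish at x = y = 30 mm on the plate. Box edges agreed to about 4 px in the wrist image and 3–6 px in the scene and side images, roughly 2 mm at the centre. It did not move between two scene pictures.
- **Tray:** the finger hole was still at its pulled-out place, about 0.12 m from where it started.
- **Bystanders and hook:** the jar's lid was within 0.2 px of its start. The hook, spare dish and flask areas of the scene image looked unchanged.

**Disagreements and limits:**
- **Dish centre:** a simple fit gave about 34.5 mm along each rail from the wrist image and about 27 mm from the scene image. I put this down to the dish's side wall being included in the fit.
- **Joint 6:** while tilting the tool it briefly read 0.1696 rad, just under its 0.17 limit. I backed the tilt off by about 10° straight away, and nothing reported a fault.
- **Picture limit:** I viewed 12 pictures, so the final placing was checked by numbers only, not by eye.

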